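# Take the filter cassette out of the bench dust trap

### The job

Two small grey dust traps stand on the worktop: one is closed by a pleated filter cassette, the other by a smooth blank cover. Turn the swing tab on the filter's trap fully aside (either way) and leave it there, then lift the filter cassette out by its pull and set it down, not dropped, flat and pull upward inside the empty instrument tray. Leave the blank cover in its place.

Things in the scene. Friction and masses are not known exactly. Their poses are not given: they have to be found in the camera images.
- filter_cassette: Loose framed filter, 110 (x) x 96 (y) x 8 mm, 0.12 kg, with white pleat ridges across it. Origin: centre of underside, z up. At its centre an upright fin pull, 32 mm long in x, 10 thick in y, from 8 to 36 mm above the origin: pinch across y. It lies flush in the top of a fixed grey trap (156 x 120 x 50 mm high), underside at 42 mm, 2 mm play; the trap's 30 mm front strip is at its -x end.
- swing_tab (a joint): Filter trap's flat steel tab, 36 x 16 x 4 mm, 2 mm above the cassette, on a vertical pivot on the front strip, 75 mm from the seated cassette's origin along its -x. 0: points along the cassette's +x, over its edge, holding it; positive anticlockwise from above. Turns either way to stops at 1.75 rad, friction about 1 N at the knob, stays where left; clear of the cassette beyond 1.13 rad.
- swing_tab_knob (a point): Centre of the top of the upright round knob on the filter trap's tab: 12 mm in diameter, 18 mm tall (56 to 74 mm above the worktop), 28 mm from the tab's pivot. Pinch it or push it sideways.
- instrument_tray: Empty perforated metal tray, fixed, 199 (x) x 448 mm (y), rim 22 to 26 mm high, its long side roughly away from the robot. Origin: centre of underside; the inner floor, about 165 x 385 mm, lies 3 to 5 mm above it.
- blank_cover: Blank cover of the other trap, to be left alone: smooth aluminium plate without pleats, same size, pull and seat as the filter cassette, under a tab of the same kind. Origin: centre of underside.

How it is judged:
By the outcome, as a careful person would: the job done as asked, in the order asked, and still so for the second after the job is handed in, with the robot touching nothing.
It also fails if it takes over 54 s, if anything falls off the work surface, if the arm or the gripper's body presses on something with over 40 N, if the wrist force passes 120 N, or if a joint passes its speed limit or range.

### The arm

A 7-joint arm with a two-finger parallel gripper is mounted at the origin on a cart in front of the work surface, level with it; the furniture and walls round the work are solid. World frame = base frame: x ahead of the robot, y to its left, z up, the work surface at z = 0. Lengths are in m, angles in rad, forces in N, time in s.
With the tool pointing down it reaches from about 0.425 to 1.025 m from the base axis. Payload 9.4 kg.
Tool frame: the origin (TCP) lies on the centre line of the jaws, within the pads' length; the fingertips stand env.tip_reach ahead of it and the grasp point (between the pads) lies 5 mm behind it (env.tip_reach is the distance from the TCP to the fingertips, in m); z points along the fingers, y is the line along which they close (so a half turn about z gives the same grasp; the last joint's range is limited). The gripper opens to 85 mm and grips with 20 to 120 N. Pads are 22 mm wide; open, the fingers measure 114 mm over their backs; the gripper's body (76 mm by 85 mm) begins 54 mm behind the grasp point. The pads swing forward as they close: fully open they stand 13 mm farther back than shut.
Start: joints at [-0.077, 0.599, -0.003, 1.599, 0.002, 0.943, -0.08], TCP at [0.725, -0, 0.245] pointing down, gripper open.
Joint ranges: [-2.57, 2.57], [-0.35, 1.97], [-1.29, 1.29], [0.11, 2.56], [-1.05, 4.19], [0.11, 1.86], [-2.63, 2.63]. Speed limits (rad/s): [2.22, 2.22, 3.01, 3.01, 3.14, 3.14, 3.14].

### API

Orientations are given as a 3x3 rotation matrix whose columns are the frame's x, y, z axes.
In Python, from cell import telemetry, imaging, job, env gives the robot as it stands. The module is installed in compiled form; this text tells all that it offers.
- The arm moves only by the tool carry_out, never from a script. Its argument "deltas" is a list of rows, each a list of 5 numbers: the closure, from -1 (fully open) to 1 (shut), then the shift along the tool's x, y, z in cm, then the turn about the tool's z in degrees. In form: [[claw, tx, ty, tz, spin], ...]. A call has exactly 8 rows; each row shifts and turns the commanded pose from where the row before left it, along the tool's axes as they then stand; what a row does not reach is not made up. A row lasts 1/12 s, in which the tool goes at most 41.7 mm and 7.16 degrees, less where a joint would pass 70% of its speed; a pose out of reach is approached as far as the arm can. A call with a gripper value outside its range is refused whole. The fingers move at their own pace and stop on an object; the grip force is fixed at half the most. Time passes only in rows, so rows that do not move let the fingers close, or fill a call up. It gives the time, the measured TCP pose, the force, the opening and the grip force at its end, in the units of the state.
- telemetry.observe(): the state, without advancing time (a new reading comes with each control period).
- imaging.capture(name): name is "scene" or "side" or "wrist"; returns the picture (480x640x3 uint8, red, green, blue); there is no depth.
- imaging.get_calibration(name): a dict with "fx", "fy", "cx", "cy" (pixels), "k1" (the pictures are not rectified: a ray, as slopes to the right and down, at radius r is drawn at 1 + k1 r^2 times it, then the intrinsics apply), "rvec" (rotation vector, rad) and "tvec" (3), from world to camera coordinates, as OpenCV has them; the wrist camera has in their place "mount" (4x4, takes a point from camera to tool coordinates, whose origin is the TCP and whose axes are the flange's). Camera axes: x right, y down, z forward; pixel columns grow to the right and rows downward; lengths in m; the calibration is good to about 2 mm. A picture is of the moment at which its call begins: read the wrist's pose just before it. get_calibration takes no time and is no camera call.
- job.finish_job(): hands the job in; it is judged then, once.
The state is a dict: "clock": time; "q": joint angles; "qvel": joint speeds; "joint_efforts": joint torques, N m; "tool_pos": TCP position; "eef_rot": TCP orientation; "wrist_force": force on the tool from outside, world axes, zero at the start; "torque": the same for the moment, N m; "width": finger opening in m; "grip_force": force on a finger pad.
Only numpy, scipy, OpenCV 4.12 (cv2) and the standard library are available. Lean on these libraries where they do the work, as an engineer would, in place of code of your own. Each camera call takes 0.05 s, during which the arm holds its last target. There are 200 camera calls.

## Working session

There is one attempt and no reset: what is moved stays moved. The work goes in short steps, Python scripts to look and compute and a tool call to move; the robot and the scene stay as the last step left them, time stands still between calls to the robot, and variables do not carry over. Pictures are saved under pics/ and viewed, at most 10 in all, crops included, and the job is handed in when it is done.

Besides the shell and the picture viewer there is one more tool, called after "Emit:" by a JSON object that holds its "name" and its "arguments". carry_out: Moves the arm, as the interface text tells. Its arguments: {"type":"object","properties":{"deltas":{"type":"array","items":{"type":"array","items":{"type":"number"}}}},"required":["deltas"]}

```bash
mkdir -p pics
cat > h.py <<'E'
import numpy as np, cv2
from cell import telemetry, imaging, job, env
def cam(name, st=None):
    c=imaging.get_calibration(name)
    if 'mount' in c:
        st=st or telemetry.observe(); M=np.array(c['mount']); R=np.array(st['eef_rot'])
        return c, R@M[:3,:3], np.array(st['tool_pos'])+R@M[:3,3]
    R=cv2.Rodrigues(np.array(c['rvec'],float))[0]
    return c, R.T, -R.T@np.array(c['tvec'],float).ravel()
def pix2w(C,u,v,z):
    c,R,o=C; d=np.array([(u-c['cx'])/c['fx'],(v-c['cy'])/c['fy']]); s=d.copy()
    for _ in range(20): s=d/(1+c['k1']*(s@s))
    r=R@np.array([s[0],s[1],1]); return o+r*(z-o[2])/r[2]
def w2pix(C,p):
    c,R,o=C; q=R.T@(np.array(p)-o); s=q[:2]/q[2]; s=s*(1+c['k1']*(s@s))
    return np.array([c['fx']*s[0]+c['cx'],c['fy']*s[1]+c['cy']])
def save(name,f):
    im=imaging.capture(name); cv2.imwrite('pics/'+f,im[...,::-1]); return im
E
python3 - <<'E'
from h import *
save('scene','scene1.png');st=telemetry.observe()
print(st,env.tip_reach)
save('wrist','wrist1.png')
for n in('scene','side','wrist'):print(imaging.get_calibration(n))
E
```

```text
{'clock': 0.05, 'q': array([-0.07672363,  0.60011401, -0.00253788,  1.60012303,  0.00177622,
        0.94290161, -0.07984633]), 'qvel': array([-0.0010911 , -0.000176  , -0.00094647, -0.00150235,  0.00105087,
        0.00048694,  0.00019397]), 'joint_efforts': array([ 1.98243863e-03, -7.78713870e+01,  1.56993717e+00, -2.58902121e+01,
        1.25224105e-02,  5.63708745e-03, -4.95077575e-05]), 'tool_pos': array([7.24553131e-01, 5.39644118e-06, 2.44427485e-01]), 'eef_rot': array([[-1.74812215e-05,  9.99998816e-01, -1.53862322e-03],
       [ 9.99999992e-01,  1.72877805e-05, -1.25736672e-04],
       [-1.25709924e-04, -1.53862541e-03, -9.99998808e-01]]), 'wrist_force': array([-0.00454652,  1.05867991, -0.36905968]), 'torque': array([-0.04383795,  0.02217488, -0.00420188]), 'grip_force': 0.0, 'width': 0.08563417929466369} 0.014
{'fx': 569.74179493396, 'fy': 569.74179493396, 'cx': 320.597544516532, 'cy': 244.06202991145744, 'k1': -0.029413550732451717, 'rvec': array([ 0.72830206, -2.70662148,  0.93637491]), 'tvec': array([0.52221883, 0.16973028, 1.0160118 ])}
{'fx': 482.9277530629186, 'fy': 482.9277530629186, 'cx': 325.2407611159366, 'cy': 239.2047788089843, 'k1': -0.05899800267953289, 'rvec': array([ 1.98126931, -0.20206948,  0.16763271]), 'tvec': array([-0.47015087,  0.15739968,  0.68825453])}
{'fx': 405.9867035186226, 'fy': 405.9867035186226, 'cx': 315.260632607194, 'cy': 236.52639677869544, 'k1': -0.06437650633946852, 'mount': array([[-9.49051883e-04, -9.60755190e-01, -2.77396042e-01,
         6.99438276e-02],
       [ 9.99998598e-01, -5.29014242e-04, -1.58905430e-03,
        -9.23841790e-04],
       [ 1.37994571e-03, -2.77397161e-01,  9.60754345e-01,
        -1.28803156e-01],
       [ 0.00000000e+00,  0.00000000e+00,  0.00000000e+00,
         1.00000000e+00]])}
```

View pics/scene1.png

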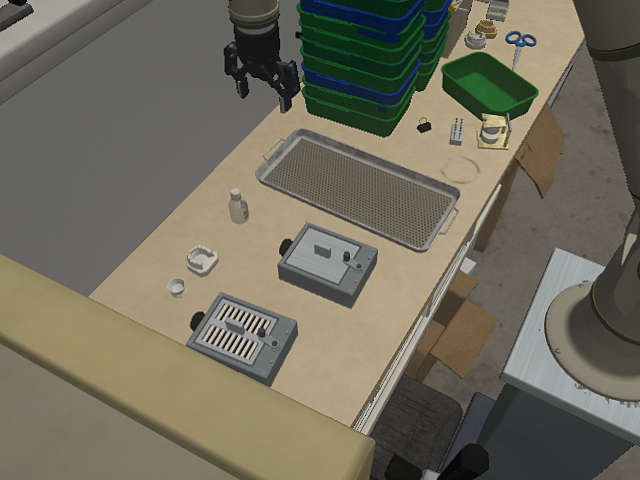

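View pics/wrist1.png

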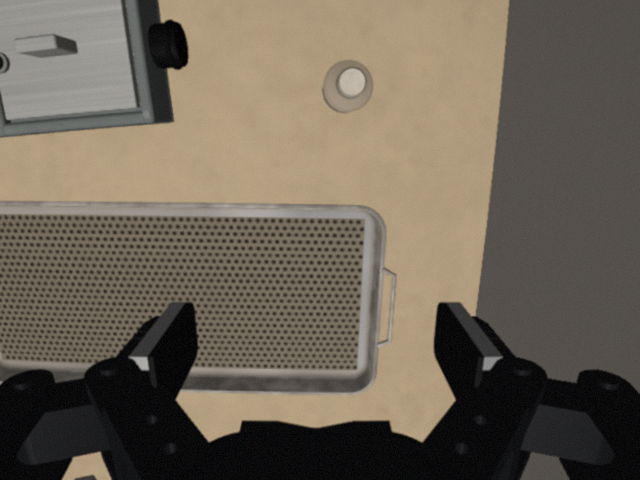

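The scene view shows the filter trap (pleats) near (243,335), the blank trap near (328,262), and the tray near (358,187). The wrist view shows the blank trap at top left and the tray. I'll enlarge the filter trap.

Run:
```python
from h import *
im=cv2.imread('pics/scene1.png')
cv2.imwrite('pics/crop1.png',cv2.resize(im[280:400,170:310],None,fx=5,fy=5,interpolation=cv2.INTER_CUBIC))
C=cam('scene')
for n,u,v,z in [('fin',236,324,.078),('knob',262,331,.074),('pivot',274,343,.056),('tabblank',347,256,.074),('finblank',322,246,.078),('trayN',262,178,.024),('tray2',298,131,.024),('tray3',459,190,.024),('tray4',420,247,.024)]:
    print(n,pix2w(C,u,v,z).round(4))
```

```text
fin [0.5676 0.3436 0.078 ]
knob [0.5237 0.3311 0.074 ]
pivot [0.5005 0.3325 0.056 ]
tabblank [0.4762 0.1224 0.074 ]
finblank [0.5263 0.1277 0.078 ]
trayN [ 0.7582 -0.007   0.024 ]
tray2 [ 0.7718 -0.1784  0.024 ]
tray3 [ 0.3709 -0.1855  0.024 ]
tray4 [ 0.3794 -0.0022  0.024 ]
```

View pics/crop1.png

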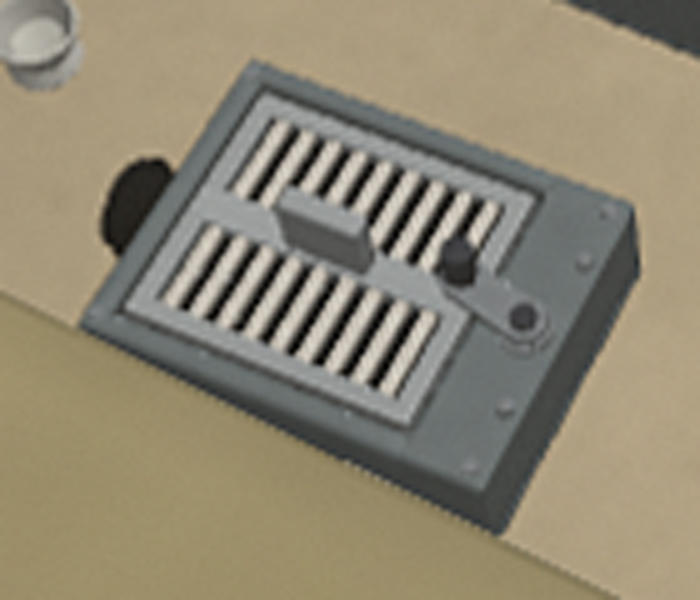

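Run:
```python
from h import *
C=cam('scene')
f=lambda a,b,z:pix2w(C,170+a/5-.4,280+b/5-.4,z)[:2]
P=[f(a,b,.05) for a,b in [(255,62),(630,205),(488,490),(83,322)]]
Q=[f(a,b,.05) for a,b in [(270,97),(540,195),(408,430),(128,312)]]
print(np.round(P,4),np.mean(P,0).round(4));print(np.round(Q,4),np.mean(Q,0).round(4))
for a in(P,Q):
  for i in range(4): d=a[(i+1)%4]-a[i]; print(np.hypot(*d).round(4),np.degrees(np.arctan2(d[1],d[0])).round(1))
print(f(325,217,.078),f(462,243,.074),f(524,318,.058))
# wall foot/top pixel guesses
for z in(0,.1,.2,.3): print(z,pix2w(C,80,345,z),pix2w(C,290,402,z))
save('side','side1.png')
```

```text
[[0.6437 0.2916]
 [0.4941 0.2744]
 [0.4775 0.3886]
 [0.6311 0.4065]] [0.5616 0.3403]
[[0.63   0.3011]
 [0.5236 0.2867]
 [0.5123 0.384 ]
 [0.6202 0.3958]] [0.5715 0.3419]
0.1505 -173.4
0.1153 98.3
0.1547 6.7
0.1156 -83.8
0.1074 -172.3
0.0979 96.6
0.1085 6.2
0.0952 -84.1
[0.57074819 0.34321858] [0.52668912 0.32668241] [0.4989494  0.33329048]
0 [8.23140710e-01 4.89159866e-01 1.11022302e-16] [0.43679437 0.38879309 0.        ]
0.1 [0.75313103 0.51092337 0.1       ] [0.40926972 0.42159355 0.1       ]
0.2 [0.68312135 0.53268688 0.2       ] [0.38174507 0.454394   0.2       ]
0.3 [0.61311167 0.55445039 0.3       ] [0.35422042 0.48719446 0.3       ]
```

View pics/side1.png

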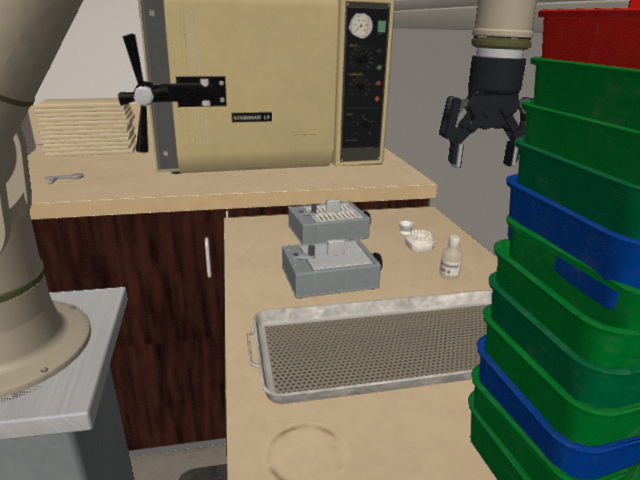

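Run:
```python
from h import *
print(cam('scene')[2],cam('side')[2])
C=cam('side')
print('bench far edge',pix2w(C,228,217,0),pix2w(C,430,208,0))
o=C[2]
for u,v in [(228,213),(228,192),(228,186),(435,196),(435,183),(330,200),(330,190)]:
    p=pix2w(C,u,v,0);
    for y in(.44,.48,.52): t=(y-o[1])/(p[1]-o[1]); print((u,v),y,(o+t*(p-o)).round(3))
im=cv2.imread('pics/side1.png')
cv2.imwrite('pics/crop2.png',cv2.resize(im[160:310,210:450],None,fx=3.33,fy=3.33,interpolation=cv2.INTER_CUBIC))
```

```text
[0.18649329 0.68707081 0.90937056] [ 0.32469523 -0.65207659  0.43460318]
bench far edge [0.34326178 0.47293426 0.        ] [0.86928391 0.45776878 0.        ]
(228, 213) 0.44 [0.343 0.44  0.023]
(228, 213) 0.48 [0.344 0.48  0.008]
(228, 213) 0.52 [ 0.345  0.52  -0.007]
(228, 192) 0.44 [0.346 0.44  0.075]
(228, 192) 0.48 [0.347 0.48  0.062]
(228, 192) 0.52 [0.348 0.52  0.049]
(228, 186) 0.44 [0.347 0.44  0.09 ]
(228, 186) 0.48 [0.348 0.48  0.077]
(228, 186) 0.52 [0.348 0.52  0.064]
(435, 196) 0.44 [0.871 0.44  0.04 ]
(435, 196) 0.48 [0.891 0.48  0.025]
(435, 196) 0.52 [0.911 0.52  0.011]
(435, 183) 0.44 [0.866 0.44  0.075]
(435, 183) 0.48 [0.886 0.48  0.062]
(435, 183) 0.52 [0.906 0.52  0.048]
(330, 200) 0.44 [0.591 0.44  0.043]
(330, 200) 0.48 [0.601 0.48  0.028]
(330, 200) 0.52 [0.611 0.52  0.014]
(330, 190) 0.44 [0.59  0.44  0.068]
(330, 190) 0.48 [0.6   0.48  0.055]
(330, 190) 0.52 [0.61  0.52  0.041]
```

View pics/crop2.png

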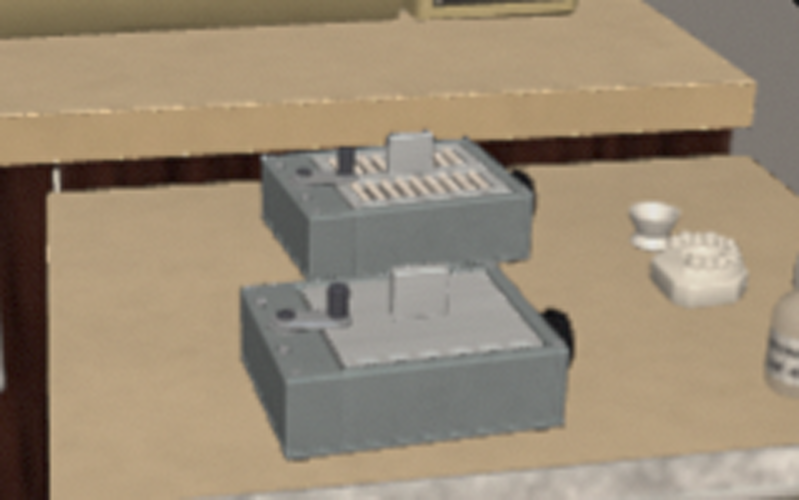

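The side views show the filter trap behind the blank one, with the raised counter edge at y≈0.45 and z≈0.08. That leaves clearance for the fingers. I'm moving above the filter trap for a closer look.

Emit:
{"name": "carry_out", "arguments": {"deltas": [[-1, 3.1, -2.0, 0, 0], [-1, 3.1, -2.0, 0, 0], [-1, 3.1, -2.0, 0, 0], [-1, 3.1, -2.0, 0, 0], [-1, 3.1, -2.0, 0, 0], [-1, 3.1, -2.0, 0, 0], [-1, 3.1, -2.0, 0, 0], [-1, 3.1, -2.0, 0, 0]]}}

```text
clock: 0.82
tool_pos: [0.5637, 0.2492, 0.2452]
eef_rot: [[0.0, 1.0, -0.0], [1.0, -0.0, -0.0], [-0.0, -0.0, -1.0]]
wrist_force: [0.5, 0.3, -1.2]
width: 0.0857
grip_force: 0.0
```

Run:
```python
from h import *
imaging.capture('wrist');imaging.capture('wrist')
st=telemetry.observe();print(st['clock'],st['tool_pos'],st['eef_rot'].round(3),st['q'].round(3))
im=save('wrist','wrist2.png')
C=cam('wrist',st);print(C[2])
for p in [(.5707,.3432,.078),(.5267,.3267,.074),(.4989,.333,.058)]:print(w2pix(C,p))
```

```text
0.9167 [0.56086859 0.25482574 0.24516551] [[-0.009  1.    -0.002]
 [ 1.     0.009  0.003]
 [ 0.003 -0.002 -1.   ]] [-0.502  0.468 -0.022  1.857  0.009  0.817 -0.518]
[0.55959026 0.32439546 0.37417206]
[333.02497217  93.50617266]
[270.7470949  117.56117315]
[235.95428632 108.98564629]
```

View pics/wrist2.png

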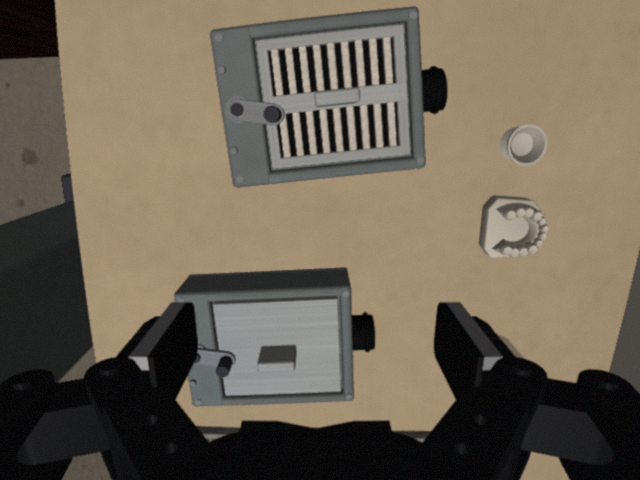

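The wrist view shows the knob top at (273,114), the pivot at (237,109), and the fin top centred at (337,98). The tab is over the cassette edge.

Run:
```python
from h import *
C=cam('wrist',dict(tool_pos=[0.56086859,0.25482574,0.24516551],eef_rot=telemetry.observe()['eef_rot']))
g=lambda u,v,z:pix2w(C,u,v,z)
for n,p in dict(knob=(273,114,.074),pivot=(237,109,.057),fin=(337,98,.078),fa=(316,99,.078),fb=(359,97,.078)).items(): print(n,g(*p).round(4))
P=np.array([g(u,v,.05)[:2] for u,v in [(212,31),(417,8),(425,164),(236,186)]]);print(P.round(4),P.mean(0))
Q=np.array([g(u,v,.05)[:2] for u,v in [(255,40),(405,26),(411,157),(271,167)]]);print(Q.round(4),Q.mean(0))
for a in(P,Q):
  for i in range(4): d=a[(i+1)%4]-a[i]; print(np.hypot(*d).round(4),np.degrees(np.arctan2(d[1],d[0])).round(1))
st=telemetry.observe();print(st['tool_pos'],st['q'].round(3),st['eef_rot'].round(3))
```

```text
knob [0.5288 0.3289 0.074 ]
pivot [0.5    0.3328 0.057 ]
fin [0.574  0.3399 0.078 ]
fa [0.5594 0.3391 0.078 ]
fb [0.5893 0.3407 0.078 ]
[[0.4822 0.3891]
 [0.6328 0.4056]
 [0.6462 0.2919]
 [0.4953 0.2734]] [0.56414731 0.33999157]
[[0.514  0.3826]
 [0.6246 0.3931]
 [0.6347 0.2973]
 [0.5239 0.2886]] [0.57429091 0.34038887]
0.1515 6.3
0.1145 -83.2
0.152 -173.0
0.1165 96.5
0.1111 5.4
0.0963 -84.0
0.1111 -175.5
0.0944 96.1
[0.56292383 0.25152075 0.24519768] [-0.499  0.468 -0.018  1.857  0.01   0.817 -0.516] [[-0.006  1.    -0.001]
 [ 1.     0.006  0.001]
 [ 0.001 -0.001 -1.   ]]
```

Emit:
{"name": "carry_out", "arguments": {"deltas": [[-0.3, 1.0, -0.45, 0.5, 0], [-0.3, 1.0, -0.45, 0.5, 0], [-0.3, 1.0, -0.45, 0.5, 0], [-0.3, 1.0, -0.45, 0.5, 0], [-0.3, 1.0, -0.45, 0.5, 0], [-0.3, 1.0, -0.45, 0.5, 0], [-0.3, 1.0, -0.45, 0.5, 0], [-0.3, 1.0, -0.45, 0.5, 0]]}}

```text
clock: 1.63
tool_pos: [0.5285, 0.329, 0.2046]
eef_rot: [[-0.0, 1.0, -0.0], [1.0, 0.0, -0.0], [-0.0, -0.0, -1.0]]
wrist_force: [0.4, 0.1, 0.2]
width: 0.0556
grip_force: 0.0
```

Emit:
{"name": "carry_out", "arguments": {"deltas": [[-0.3, 0, 0, 0.5, -7], [-0.3, 0, 0, 0.5, -7], [-0.3, 0, 0, 0.5, -7], [-0.3, 0, 0, 0.5, -7], [-0.3, 0, 0, 0.5, -7], [-0.3, 0, 0, 0.5, -7], [-0.3, 0, 0, 0.5, -7], [-0.3, 0, 0, 0.5, -7]]}}

```text
clock: 2.3
tool_pos: [0.5288, 0.3286, 0.1648]
eef_rot: [[-0.832, 0.554, -0.0], [0.554, 0.832, 0.0], [0.0, 0.0, -1.0]]
wrist_force: [-0.2, -0.1, -0.4]
width: 0.0554
grip_force: 0.0
```

Emit:
{"name": "carry_out", "arguments": {"deltas": [[-0.3, 0, 0, 0.5, -6], [-0.3, 0, 0, 0.5, -6], [-0.3, 0, 0, 0.5, -6], [-0.3, 0, 0, 0.5, -6], [-0.3, 0, 0, 0, 0], [-0.3, 0, 0, 0, 0], [-0.3, 0, 0, 0, 0], [-0.3, 0, 0, 0, 0]]}}

```text
clock: 2.97
tool_pos: [0.529, 0.3283, 0.1456]
eef_rot: [[-0.984, 0.176, 0.0], [0.176, 0.984, 0.0], [-0.0, 0.0, -1.0]]
wrist_force: [-1.4, 0.9, -0.2]
width: 0.0557
grip_force: 0.0
```

```bash
cat > m.py <<'E'
from h import *
import sys
def to(x,y,z):
    st=telemetry.observe();R=st['eef_rot'];print(st['clock'],st['tool_pos'].round(4),'ang_y',np.degrees(np.arctan2(R[1,1],R[0,1])).round(1),'q',st['q'].round(2),'w',round(st['width'],4),st['grip_force'],'F',st['wrist_force'].round(1))
    print('delta tool cm',(100*R.T@(np.array([x,y,z])-st['tool_pos'])).round(2))
to(*map(float,sys.argv[1:4]))
E
python3 m.py .528 .328 .072; python3 -c "
from h import *
st=telemetry.observe();save('wrist','wrist3.png');C=cam('wrist',st)
for p in [(.5725,.3412,.078),(.528,.328,.074),(.4995,.333,.058)]:print(w2pix(C,p))"
```

```text
2.9667 [0.529  0.3283 0.1456] ang_y 79.9 q [-0.39  0.62 -0.39  1.91  0.36  0.68  0.39] w 0.0557 0.0 F [-1.4  0.9 -0.2]
delta tool cm [ 0.1  -0.05  7.36]
[354.03712425 334.38964716]
[315.65301029 259.8888224 ]
[315.43024326 199.47191306]
```

View pics/wrist3.png

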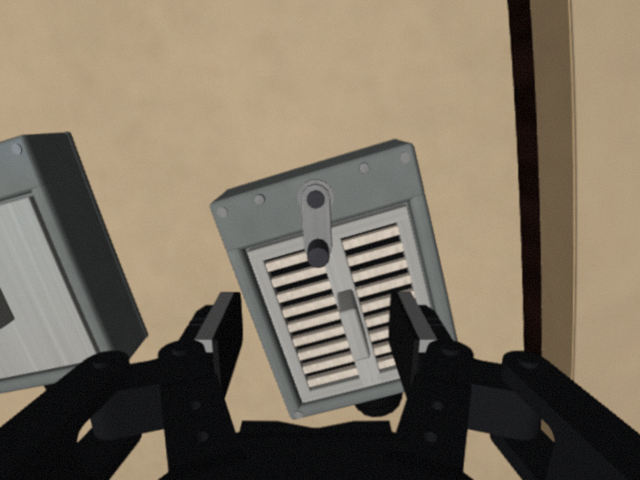

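The knob top is at (318,257), pivot at (315,199), both within about 1 mm of prediction. Next I descend and pinch the knob.

Emit:
{"name": "carry_out", "arguments": {"deltas": [[-0.3, 0.1, 0, 1.3, 0], [-0.3, 0, 0, 1.3, 0], [-0.3, 0, 0, 1.3, 0], [-0.3, 0, 0, 1.3, 0], [-0.3, 0, 0, 1.3, 0], [-0.3, 0, 0, 0.8, 0], [-0.3, 0, 0, 0, 0], [-0.3, 0, 0, 0, 0]]}}

```text
clock: 3.68
tool_pos: [0.5277, 0.3281, 0.0715]
eef_rot: [[-0.985, 0.173, -0.001], [0.173, 0.985, -0.001], [0.001, -0.001, -1.0]]
wrist_force: [0.0, -0.5, -0.1]
width: 0.0553
grip_force: 0.0
```

Emit:
{"name": "carry_out", "arguments": {"deltas": [[0.3, 0, 0, 0, 0], [0.6, 0, 0, 0, 0], [1, 0, 0, 0, 0], [1, 0, 0, 0, 0], [1, 0, 0, 0, 0], [1, 0, 0, 0, 0], [1, 0, 0, 0, 0], [1, 0, 0, 0, 0]]}}

```text
clock: 4.35
tool_pos: [0.5285, 0.3285, 0.073]
eef_rot: [[-0.985, 0.174, 0.001], [0.174, 0.985, 0.001], [-0.001, 0.001, -1.0]]
wrist_force: [1.2, -1.3, 5.7]
width: 0.0091
grip_force: 58.7
```

```bash
python3 m.py .528 .328 .072
```

```text
4.35 [0.5285 0.3285 0.073 ] ang_y 80.0 q [-0.43  0.72 -0.33  1.95  0.43  0.54  0.34] w 0.0091 58.72783541679382 F [ 1.2 -1.3  5.7]
delta tool cm [ 0.04 -0.05  0.1 ]
```

Emit:
{"name": "carry_out", "arguments": {"deltas": [[1, 0.015, -0.293, -0.1, 6], [1, 0.015, -0.293, 0, 6], [1, 0.015, -0.293, 0, 6], [1, 0.015, -0.293, 0, 6], [1, 0.015, -0.293, 0, 6], [1, 0.015, -0.293, 0, 6], [1, 0.015, -0.293, 0, 6], [1, 0, 0, 0, 0]]}}

```text
clock: 5.02
tool_pos: [0.5177, 0.3109, 0.0732]
eef_rot: [[-0.612, 0.791, 0.001], [0.791, 0.612, 0.0], [-0.0, 0.0, -1.0]]
wrist_force: [1.9, 0.5, -2.6]
width: 0.009
grip_force: 59.0
```

```bash
python3 m.py .4995 .333 .072
```

```text
5.0167 [0.5177 0.3109 0.0732] ang_y 37.7 q [-0.55  0.69 -0.13  2.    0.19  0.46 -0.16] w 0.009 59.003289341926575 F [ 1.9  0.5 -2.6]
delta tool cm [ 2.86 -0.09  0.12]
```

Emit:
{"name": "carry_out", "arguments": {"deltas": [[1, 0.015, -0.293, 0, 6], [1, 0.015, -0.293, 0, 6], [1, 0.015, -0.293, 0, 6], [1, 0.015, -0.293, 0, 6], [1, 0.015, -0.293, 0, 6], [1, 0.015, -0.293, 0, 6], [1, 0.015, -0.293, 0, 6], [1, 0, 0, 0, 0]]}}

```text
clock: 5.68
tool_pos: [0.4987, 0.3052, 0.0732]
eef_rot: [[0.071, 0.997, 0.001], [0.997, -0.071, -0.0], [0.0, 0.001, -1.0]]
wrist_force: [2.3, 0.9, -3.4]
width: 0.0088
grip_force: 59.2
```

```bash
python3 m.py .4995 .333 .072
```

```text
5.6833 [0.4987 0.3052 0.0732] ang_y -4.1 q [-0.68  0.67  0.05  2.06 -0.08  0.41 -0.64] w 0.0088 59.151105880737305 F [ 2.3  0.9 -3.4]
delta tool cm [ 2.78 -0.12  0.12]
```

Emit:
{"name": "carry_out", "arguments": {"deltas": [[1, 0, -0.15, 0, 2], [1, 0, -0.1, 0, 2], [1, 0, 0, 0, 0], [1, 0, 0, 0, 0], [1, 0, 0, 0, 0], [1, 0, 0, 0, 0], [1, 0, 0, 0, 0], [1, 0, 0, 0, 0]]}}

```text
clock: 6.35
tool_pos: [0.4983, 0.3053, 0.0733]
eef_rot: [[0.135, 0.991, 0.003], [0.991, -0.135, 0.001], [0.001, 0.003, -1.0]]
wrist_force: [8.6, -0.6, -6.2]
width: 0.0091
grip_force: 58.8
```

```bash
python3 m.py .4995 .333 .072
```

```text
6.35 [0.4983 0.3053 0.0733] ang_y -7.8 q [-0.69  0.67  0.07  2.06 -0.1   0.41 -0.68] w 0.0091 58.8214248418808 F [ 8.6 -0.6 -6.2]
delta tool cm [ 2.76 -0.26  0.13]
```

The tab is against its stop: the force rises and it no longer moves. I'm releasing and rising.

Emit:
{"name": "carry_out", "arguments": {"deltas": [[1, 0, 0.1, 0, 0], [0.2, 0, 0, 0, 0], [-0.3, 0, 0, 0, 0], [-0.3, 0, 0, 0, 0], [-0.3, 0, 0, 0, 0], [-0.3, 0, 0, -1.5, 0], [-0.3, 0, 0, -3, 0], [-0.3, 0, 0, -3, 0]]}}

```text
clock: 7.02
tool_pos: [0.4959, 0.3046, 0.1482]
eef_rot: [[0.138, 0.99, -0.003], [0.99, -0.138, -0.002], [-0.002, -0.002, -1.0]]
wrist_force: [0.8, 0.5, 0.8]
width: 0.0558
grip_force: 0.0
```

Emit:
{"name": "carry_out", "arguments": {"deltas": [[-0.3, 0, 0, -0.4, -7], [-0.3, 0, 0, 0, -7], [-0.3, 0, 0, 0, -7], [-0.3, 0, 0, 0, -7], [-0.3, 0, 0, 0, -7], [-0.3, 0, 0, 0, -7], [-0.3, 0, 0, 0, -7], [-0.3, 0, 0, 0, -7]]}}

```text
clock: 7.68
tool_pos: [0.4966, 0.3051, 0.1524]
eef_rot: [[-0.748, 0.664, -0.0], [0.664, 0.748, -0.0], [-0.0, -0.0, -1.0]]
wrist_force: [0.8, 1.2, 0.6]
width: 0.0556
grip_force: 0.0
```

Emit:
{"name": "carry_out", "arguments": {"deltas": [[-0.3, 0, 0, 0, -7], [-0.3, 0, 0, 0, -7], [-0.3, 0, 0, 0, -7], [-0.3, 0, 0, 0, -7], [-0.3, 0, 0, 0, -7], [-0.3, 0, 0, 0, -7], [-0.3, 0, 0, 0, -6], [-0.3, 0, 0, 0, 0]]}}

```text
clock: 8.35
tool_pos: [0.4968, 0.3047, 0.1522]
eef_rot: [[-0.994, -0.11, -0.001], [-0.11, 0.994, -0.0], [0.001, -0.0, -1.0]]
wrist_force: [-0.2, -0.2, 0.2]
width: 0.0554
grip_force: 0.0
```

```bash
python3 m.py .5725 .3412 .150
```

```text
8.35 [0.4968 0.3047 0.1522] ang_y 96.3 q [-0.35  0.58 -0.43  1.99  0.39  0.65  0.64] w 0.0554 0.0 F [-0.2 -0.2  0.2]
delta tool cm [-7.92  2.8   0.21]
```

```bash
python3 -c "
from h import *
st=telemetry.observe();save('wrist','wrist4.png');C=cam('wrist',st)
for p in [(.5725,.3412,.078),(.4975,.305,.074),(.4995,.333,.058)]:print(w2pix(C,p))"
```

```text
[363.59724384 387.33760637]
[316.41423543 259.16733131]
[363.88140814 258.28916545]
```

View pics/wrist4.png

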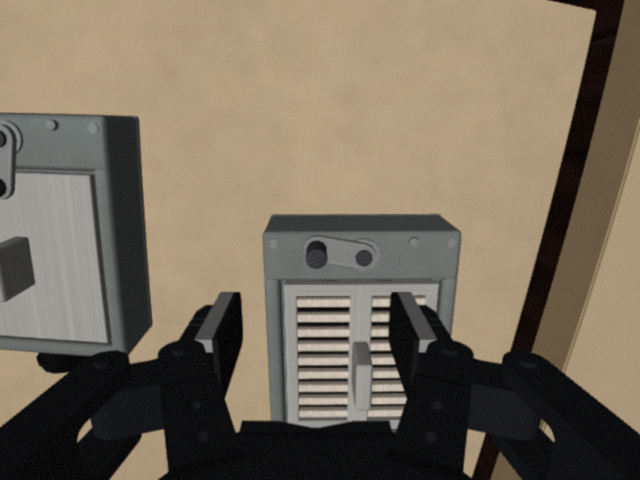

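The tab is fully aside, with its knob at (316,255) beside the pivot at (364,257). The fin is at about (363,380), as predicted. I'm moving over the fin, lowering and gripping.

Emit:
{"name": "carry_out", "arguments": {"deltas": [[-0.3, -1.6, 0.56, 0, 0], [-0.3, -1.6, 0.56, 0, 0], [-0.3, -1.6, 0.56, 0, 0], [-0.3, -1.6, 0.56, 0, 0], [-0.3, -1.5, 0.56, 0, 0], [-0.3, 0, 0, 1.7, 0], [-0.3, 0, 0, 1.7, 0], [-0.3, 0, 0, 1.7, 0]]}}

```text
clock: 9.07
tool_pos: [0.5727, 0.3413, 0.1008]
eef_rot: [[-0.995, -0.101, 0.0], [-0.101, 0.995, -0.0], [-0.0, -0.0, -1.0]]
wrist_force: [0.2, 0.1, 0.0]
width: 0.0557
grip_force: 0.0
```

Emit:
{"name": "carry_out", "arguments": {"deltas": [[-0.3, 0, 0, 1.5, 0], [-0.3, 0, 0, 1.4, 0], [-0.3, 0, 0, 0.4, 0], [-0.3, 0, 0, 0, 0], [-0.3, 0, 0, 0, 0], [0, 0, 0, 0, 0], [0.2, 0, 0, 0, 0], [0.3, 0, 0, 0, 0]]}}

```text
clock: 9.73
tool_pos: [0.573, 0.3414, 0.0691]
eef_rot: [[-0.995, -0.104, 0.001], [-0.104, 0.995, 0.001], [-0.001, 0.001, -1.0]]
wrist_force: [0.1, 0.1, 0.9]
width: 0.0299
grip_force: 0.0
```

Emit:
{"name": "carry_out", "arguments": {"deltas": [[0.4, 0, 0, 0, 0], [0.5, 0, 0, 0, 0], [0.6, 0, 0, 0, 0], [0.7, 0, 0, 0, 0], [1, 0, 0, 0, 0], [1, 0, 0, 0, 0], [1, 0, 0, 0, 0], [1, 0, 0, 0, 0]]}}

```text
clock: 10.4
tool_pos: [0.5728, 0.3413, 0.0685]
eef_rot: [[-0.995, -0.105, 0.0], [-0.105, 0.995, 0.0], [-0.0, 0.0, -1.0]]
wrist_force: [-0.4, -0.2, 3.9]
width: 0.0089
grip_force: 59.2
```

```bash
python3 m.py .5725 .3412 .067
```

```text
10.4 [0.5728 0.3413 0.0685] ang_y 96.0 q [-0.39  0.77 -0.37  1.84  0.45  0.61  0.64] w 0.0089 59.20593559741974 F [-0.4 -0.2  3.9]
delta tool cm [ 0.03 -0.    0.15]
```

Gripped, with almost no side force. I'm lifting slowly straight up.

Emit:
{"name": "carry_out", "arguments": {"deltas": [[1, 0, 0, -0.3, 0], [1, 0, 0, -0.5, 0], [1, 0, 0, -0.7, 0], [1, 0, 0, -1, 0], [1, 0, 0, -1.5, 0], [1, 0, 0, -2, 0], [1, 0, 0, -2, 0], [1, 0, 0, -2, 0]]}}

```text
clock: 11.07
tool_pos: [0.5725, 0.3412, 0.17]
eef_rot: [[-0.995, -0.105, 0.0], [-0.105, 0.995, 0.0], [-0.0, 0.0, -1.0]]
wrist_force: [0.0, -0.3, -0.4]
width: 0.0085
grip_force: 58.6
```

```bash
python3 m.py .57 -.093 .17; python3 -c "
from h import *
save('scene','scene2.png')"
```

```text
11.0667 [0.5725 0.3412 0.17  ] ang_y 96.0 q [-0.34  0.65 -0.44  1.79  0.37  0.79  0.71] w 0.0085 58.59545409679413 F [ 0.  -0.3 -0.4]
delta tool cm [ 4.790e+00 -4.316e+01 -1.000e-02]
```

View pics/scene2.png

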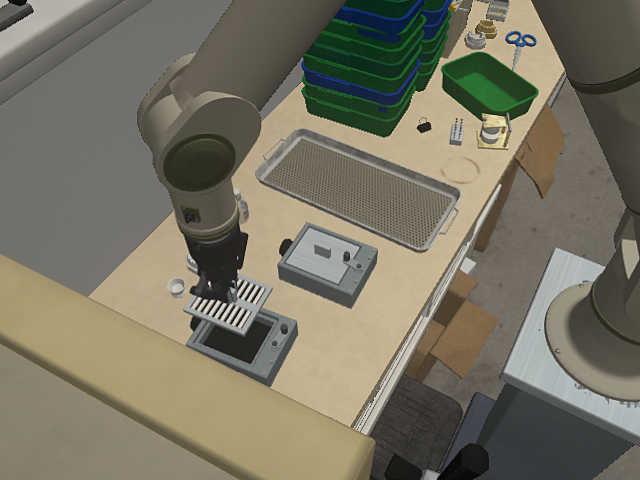

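The cassette is lifted clear and level. Next I refine the tray centre from the first wrist picture.

Run:
```python
from h import *
C=cam('wrist',dict(tool_pos=[.72455,0,.24443],eef_rot=np.array([[0,1,-.00154],[1,0,-.00013],[-.00013,-.00154,-1]])))
for u,v,z in [(200,204,.024),(200,390,.024),(383,300,.024),(200,216,.004),(200,366,.004),(100,215,.004),(360,366,.004),(365,220,.004)]:print((u,v),pix2w(C,u,v,z).round(4))
C=cam('scene')
for u,v in [(395,134),(305,103)]:print(pix2w(C,u,v,0).round(3))
```

```text
(200, 204) [0.6223 0.0009 0.024 ]
(200, 390) [ 0.6059 -0.192   0.024 ]
(383, 300) [ 0.7874 -0.091   0.024 ]
(200, 216) [ 0.6156 -0.0146  0.004 ]
(200, 366) [ 0.6019 -0.1769  0.004 ]
(100, 215) [ 0.5191 -0.0133  0.004 ]
(360, 366) [ 0.7706 -0.1761  0.004 ]
(365, 220) [ 0.7703 -0.0186  0.004 ]
[ 0.579 -0.307  0.   ]
[ 0.829 -0.302  0.   ]
```

Emit:
{"name": "carry_out", "arguments": {"deltas": [[1, 0, 0, 0, 6], [1, 0.1, -1.5, 0, 0], [1, 0.1, -3, 0, 0], [1, 0.1, -3.5, 0, 0], [1, 0.1, -3.5, 0, 0], [1, 0.1, -3.5, 0, 0], [1, 0.1, -3.5, 0, 0], [1, 0.1, -3.5, 0, 0]]}}

```text
clock: 11.78
tool_pos: [0.5649, 0.1186, 0.1685]
eef_rot: [[-1.0, -0.002, -0.0], [-0.002, 1.0, -0.001], [0.0, -0.001, -1.0]]
wrist_force: [0.9, -0.6, -0.1]
width: 0.009
grip_force: 58.6
```

Emit:
{"name": "carry_out", "arguments": {"deltas": [[1, 0.1, -3.5, 0, 0], [1, 0.1, -3.5, 0, 0], [1, 0.1, -3.5, 0, 0], [1, 0.1, -3.5, 0, 0], [1, 0.1, -3.5, 0, 0], [1, 0.1, -2.6, 0, 0], [1, 0, -1.5, 0, 0], [1, 0, 0, 0, 0]]}}

```text
clock: 12.45
tool_pos: [0.5583, -0.1004, 0.1682]
eef_rot: [[-1.0, 0.004, -0.001], [0.004, 1.0, -0.003], [0.001, -0.003, -1.0]]
wrist_force: [-0.4, -0.5, -1.5]
width: 0.0085
grip_force: 58.6
```

```bash
python3 m.py .56 -.095 .035
```

```text
12.45 [ 0.5583 -0.1004  0.1682] ang_y 89.7 q [ 0.39  0.55 -0.45  2.02  0.38  0.66  1.26] w 0.0085 58.625643253326416 F [-0.4 -0.5 -1.5]
delta tool cm [-0.19  0.57 13.32]
```

Emit:
{"name": "carry_out", "arguments": {"deltas": [[1, 0, 0.3, 1.5, 0], [1, 0, 0, 2, 0], [1, 0, 0, 2, 0], [1, 0, 0, 2, 0], [1, 0, 0, 2, 0], [1, 0, 0, 1.7, 0], [1, 0, 0, 1.2, 0], [1, 0, 0, 0.6, 0]]}}

```text
clock: 13.12
tool_pos: [0.5587, -0.0911, 0.037]
eef_rot: [[-1.0, -0.002, -0.002], [-0.002, 1.0, 0.0], [0.002, 0.001, -1.0]]
wrist_force: [-0.4, 0.4, -1.2]
width: 0.0091
grip_force: 58.6
```

Emit:
{"name": "carry_out", "arguments": {"deltas": [[1, 0, 0, 0, 0], [1, 0, 0, 0.1, 0], [1, 0, 0, 0.1, 0], [1, 0, 0, 0.05, 0], [1, 0, 0, 0.05, 0], [1, 0, 0, 0, 0], [1, 0, 0, 0, 0], [1, 0, 0, 0, 0]]}}

```text
clock: 13.78
tool_pos: [0.5597, -0.0919, 0.0355]
eef_rot: [[-1.0, 0.0, 0.0], [0.0, 1.0, -0.0], [-0.0, -0.0, -1.0]]
wrist_force: [0.3, -0.4, -2.0]
width: 0.0086
grip_force: 58.6
```

```bash
python3 m.py .56 -.095 .0305
```

```text
13.7833 [ 0.5597 -0.0919  0.0355] ang_y 90.0 q [ 0.26  0.74 -0.29  2.09  0.53  0.38  1.11] w 0.0086 58.63060712814331 F [ 0.3 -0.4 -2. ]
delta tool cm [-0.03 -0.31  0.5 ]
```

Emit:
{"name": "carry_out", "arguments": {"deltas": [[1, 0, 0, 0.1, 0], [1, 0, 0, 0.1, 0], [1, 0, 0, 0.1, 0], [1, 0, 0, 0.05, 0], [1, 0, 0, 0.05, 0], [1, 0, 0, 0, 0], [1, 0, 0, 0, 0], [1, 0, 0, 0, 0]]}}

```text
clock: 14.45
tool_pos: [0.5596, -0.0918, 0.0313]
eef_rot: [[-1.0, -0.0, -0.0], [-0.0, 1.0, -0.0], [0.0, -0.0, -1.0]]
wrist_force: [-0.2, -0.3, -1.1]
width: 0.0088
grip_force: 58.6
```

```bash
python3 m.py .56 -.095 .0305
```

```text
14.45 [ 0.5596 -0.0918  0.0313] ang_y 90.0 q [ 0.25  0.74 -0.28  2.09  0.54  0.37  1.11] w 0.0088 58.629929423332214 F [-0.2 -0.3 -1.1]
delta tool cm [-0.04 -0.32  0.08]
```

Emit:
{"name": "carry_out", "arguments": {"deltas": [[1, 0, 0, 0.05, 0], [1, 0, 0, 0.05, 0], [1, 0, 0, 0.05, 0], [1, 0, 0, 0, 0], [1, 0, 0, 0, 0], [1, 0, 0, 0, 0], [1, 0, 0, 0, 0], [1, 0, 0, 0, 0]]}}

```text
clock: 15.12
tool_pos: [0.5597, -0.0918, 0.0298]
eef_rot: [[-1.0, 0.0, 0.0], [0.0, 1.0, -0.0], [-0.0, -0.0, -1.0]]
wrist_force: [0.2, -0.4, -1.4]
width: 0.009
grip_force: 58.6
```

```bash
python3 m.py .56 -.095 .0295
```

```text
15.1167 [ 0.5597 -0.0918  0.0298] ang_y 90.0 q [ 0.25  0.74 -0.28  2.09  0.54  0.37  1.11] w 0.009 58.6301064491272 F [ 0.2 -0.4 -1.4]
delta tool cm [-0.03 -0.32  0.03]
```

Emit:
{"name": "carry_out", "arguments": {"deltas": [[1, 0, 0, 0.04, 0], [1, 0, 0, 0.04, 0], [1, 0, 0, 0.04, 0], [1, 0, 0, 0, 0], [1, 0, 0, 0, 0], [1, 0, 0, 0, 0], [1, 0, 0, 0, 0], [1, 0, 0, 0, 0]]}}

```text
clock: 15.78
tool_pos: [0.5597, -0.0918, 0.0289]
eef_rot: [[-1.0, -0.0, 0.0], [-0.0, 1.0, -0.0], [-0.0, -0.0, -1.0]]
wrist_force: [-1.6, -0.0, 5.7]
width: 0.0093
grip_force: 59.6
```

```bash
python3 m.py .56 -.095 .0295
```

```text
15.7833 [ 0.5597 -0.0918  0.0289] ang_y 90.0 q [ 0.25  0.75 -0.28  2.09  0.54  0.37  1.11] w 0.0093 59.583173990249634 F [-1.6 -0.   5.7]
delta tool cm [-0.03 -0.32 -0.06]
```

Contact at 5.7 N, so the cassette is resting on the floor. I'm opening and rising.

Emit:
{"name": "carry_out", "arguments": {"deltas": [[0.6, 0, 0, 0, 0], [0.2, 0, 0, 0, 0], [-0.2, 0, 0, 0, 0], [-0.3, 0, 0, 0, 0], [-0.3, 0, 0, 0, 0], [-0.3, 0, 0, -0.5, 0], [-0.3, 0, 0, -1.5, 0], [-0.3, 0, 0, -2.5, 0]]}}

```text
clock: 16.45
tool_pos: [0.5585, -0.0915, 0.0726]
eef_rot: [[-1.0, -0.001, -0.004], [-0.001, 1.0, 0.0], [0.004, 0.0, -1.0]]
wrist_force: [0.1, 0.3, -0.0]
width: 0.0552
grip_force: 0.0
```

Emit:
{"name": "carry_out", "arguments": {"deltas": [[-0.3, 0, 0, -3, 0], [-0.3, 0, 0, -3, 0], [-0.3, 0, 0, -3, 0], [-0.3, 0, 0, -3, 0], [-0.3, 0, 0, -2, 0], [-0.3, 0, 0, 0, 0], [-0.3, 0, 0, 0, 0], [-0.3, 0, 0, 0, 0]]}}

```text
clock: 17.12
tool_pos: [0.5591, -0.092, 0.2132]
eef_rot: [[-1.0, 0.0, -0.001], [0.0, 1.0, -0.0], [0.001, -0.0, -1.0]]
wrist_force: [-0.6, 0.7, -0.0]
width: 0.0552
grip_force: 0.0
```

```bash
python3 m.py .56 -.095 .2; python3 -c "
from h import *
a=imaging.capture('scene');b=imaging.capture('side')
cv2.imwrite('pics/final.png',cv2.resize(np.hstack([a[100:400,150:480],b[170:420,220:550][:,:].copy() if 0 else b[150:450,200:530]]),None,fx=1.2,fy=1.2)[...,::-1])"
```

```text
17.1167 [ 0.5591 -0.092   0.2132] ang_y 90.0 q [ 0.41  0.49 -0.49  1.98  0.33  0.75  1.29] w 0.0552 0.0 F [-0.6  0.7 -0. ]
delta tool cm [-0.09 -0.3   1.32]
```

View pics/final.png

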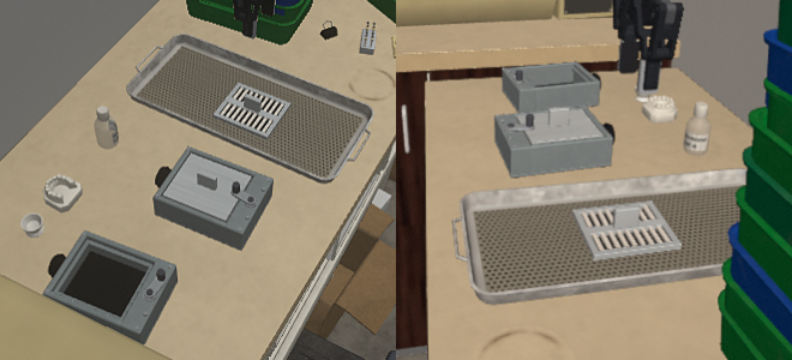

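The cassette lies flat in the tray at (252,107) with its pull up. The filter trap is empty with its tab aside, and the blank cover has not moved. I'm handing in.

```bash
python3 -c "
from cell import job
print(job.finish_job())"
```

```text
the job is handed in; nothing more can be done
None
```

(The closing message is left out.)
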